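# Clamp the carving block in the bench jig

## Task

Clamp the wooden carving block in its bench jig without grasping anything: with the outside of a finger, swing the steel clamp strap over the block all the way to its stop, and only then push the black-handled cam lever on the strap fully down with a fingertip. Leave the block in its nest and the jar, tape roll and wood offcut where they stand, and finish clear of everything.

Things in the scene. Friction and masses are not known exactly. Their poses are not given: they have to be found in the camera images.
- jig: Fixed grey base board of the jig, 190 x 270 x 18 mm, origin at the centre of its underside on the table; place and yaw vary. In its frame: the nest for the block is centred at (0, -10 mm), with rails up to 26 mm high; a round steel stop pin, 12 mm thick and 68 mm high, stands at (18.5, 68) mm and the strap comes to rest against it; the strap's pivot post stands at (0, 100) mm. Swung home, the strap crosses the block along the board's -y.
- pivot (a point): Point on the strap's vertical pivot axis, 63 mm above the table (half-way up the strap). The pivot nut rises to 80 mm.
- strap_mid (a point): Centre of the strap's section 60 mm out from the pivot, a good place to push its side. The strap is a level flat steel bar 24 mm wide and 18 mm thick (underside 54 mm, top 72 mm above the table), reaching 125 mm out from the pivot; this point's x axis runs along the strap, outwards from the pivot. The block's top lies 11 mm under the strap. Two ears 110 mm out from the pivot carry the lever; ears reach 96 mm above the table.
- strap (a joint): Swing of the strap about the vertical pivot, rad: 0 = parked (the strap points to the board's -x, turned 10 degrees on towards +y), growing counter-clockwise seen from above to 1.745 = over the block (along the board's -y) against its stop. The direction of the strap is 2.967 + this value from the board's x axis. Starts at 0 to 0.6. Stiff pivot: it stays where it is left; about 3 N at strap_mid moves it.
- lever (a joint): Angle of the cam lever on the strap, rad: 0 = raised, the handle sloping outwards and up at 55 degrees (0.96 rad) over the strap's outer end; 0.96 = fully down, the handle level, pointing outwards along the strap. Starts at 0 to 0.2. It is stiff and stays where it is left; about 6 N pressed down 45 mm out from its pin moves it, near the bottom rather more (10 N or so) as the pad bears on the block.
- lever_pin (a point): Centre of the lever's hinge pin, 110 mm out from the pivot along the strap and 84 mm above the table.
- lever_tip (a point): Middle of the outer end of the lever's handle, 110 mm from the pin. The black handle is a bar 20 mm wide and 12 mm thick; fully down its top is level 90 mm above the table.
- pad: Black rubber pad, 26 mm across, under the strap below the lever pin; origin on the strap's underside at the start. The lever drives it 7 mm down onto the block.
- block: Loose part-carved light wood block, 120 x 110 x 25 mm, lying in the jig's nest with 2 mm play; origin at the centre of its underside, 18 mm above the table; its top is 43 mm above the table.
- jar_mid (a point): Bystander: centre of a standing jar, 60 mm across and 85 mm high, on the table beyond the jig.
- tape_mid (a point): Bystander: centre of a roll of paper tape lying flat, 96 mm across and 25 mm high, beside the jig (on its -y side).
- offcut_mid (a point): Bystander: centre of a wood offcut lying flat, 50 x 110 x 30 mm, beyond the jig.

How it is judged:
By the outcome, as a careful person would: the job done as asked, in the order asked, and still so for the second after the job is handed in, with the robot touching nothing.
It also fails if it takes over 43 s, if anything falls off the work surface, if the arm or the gripper's body presses on something with over 40 N, if the wrist force passes 120 N, or if a joint passes its speed limit or range.

## Robot

A 6-joint arm with a two-finger parallel gripper is mounted at the origin on the work surface. World frame = base frame: x ahead of the robot, y to its left, z up, the work surface at z = 0. Lengths are in m, angles in rad, forces in N, time in s.
With the tool pointing down it reaches from about 0.375 to 0.9 m from the base axis. Payload 3.1 kg.
Tool frame: the origin (TCP) lies on the mounting face of the last link; the fingertips stand 182 mm ahead of it and the grasp point (between the pads) lies 164 mm ahead of it; z points along the fingers, y is the direction in which the jaws open and shut (so a half turn about z gives the same grasp; the last joint's range is limited). The gripper opens to 87 mm and grips with 3 to 60 N. Pads are 19 mm wide; open, the fingers measure 117 mm over their backs; the gripper's body (75 mm by 190 mm) begins 51 mm behind the grasp point.
Start: joints at [-1.28, 0.527, 1.433, -0, 1.181, -0.178], TCP at [0.282, -0.558, 0.405] pointing down, gripper open.
Joint ranges: [-3.08, 3.08], [-0.75, 2.2], [0.22, 2.44], [-1.43, 4.57], [0, 2.65], [-2.85, 2.85]. Speed limits (rad/s): [2.79, 2.79, 3.14, 3.14, 3.14, 3.14].

## Interface

Orientations are given as a unit quaternion [x, y, z, w].
In Python, from rig import robot, camera, camera_model gives the robot as it stands.
- The arm moves only by the tool drive_tool, never from a script. Its argument "plan" is a list that holds one entry, the list of rows, each a list of 6 numbers: the shift along the world's x, y, z in units of 2.5 cm (1.0 is 2.5 cm), then the turn, a rotation vector about the world's x, y, z in units of 6 degrees (1.0 is 6 degrees). A call has 1 to 8 rows; each row shifts and turns the commanded pose from where the row before left it; what a row does not reach is not made up. A row lasts 1/8 s, in which the tool goes at most 62.5 mm and 10.7 degrees, less where a joint would pass 70% of its speed; a pose out of reach is approached as far as the arm can. A call with a number of a shift or a turn outside -1 to 1 is refused whole. A call with a gripper value outside its range is refused whole. "grip" is the closure, from 0 (fully open) to 1 (shut), set as the call begins (left out, the last holds). The fingers move at their own pace and stop on an object; "force" is the grip in N (left out, the last holds). Time passes only in rows, so rows that do not move let the fingers close. It gives the time, the measured TCP pose, the force and the opening at its end, in the units of the state.
- robot.get_obs(): the state, without advancing time (a new reading comes with each control period).
- camera(name): name is "side" or "top"; returns the picture (384x512x3 uint8, red, green, blue); there is no depth.
- camera_model(name): a dict with "K" (3x3 intrinsics, pixels), "k1" (the pictures are not rectified: a ray, as slopes to the right and down, at radius r is drawn at 1 + k1 r^2 times it, then the intrinsics apply), "world_to_cam" (4x4, takes a point from world to camera coordinates). Camera axes: x right, y up, looking along -z (the intrinsics and any distortion apply to the point x, -y, -z); pixel columns grow to the right and rows downward; lengths in m; the calibration is good to about 2 mm. A picture is of the moment at which its call begins. camera_model takes no time and is no camera call.
- robot.hand_in(): hands the job in, once; it reports no verdict.
The state is a dict: "time": time; "q": joint angles; "joint_velocities": joint speeds; "joint_torque": joint torques, N m; "position": TCP position; "tool_rot": TCP orientation; "ft_force": force on the tool from outside, world axes, zero at the start; "moment": the same for the moment, N m; "grip_width": finger opening in m.
Only numpy, scipy, OpenCV 4.12 (cv2) and the standard library are available. Lean on these libraries where they do the work, as an engineer would, in place of code of your own. Each camera call takes 0.05 s, during which the arm holds its last target.

## Working session

There is one attempt and no reset: what is moved stays moved. The work goes in short steps, Python scripts to look and compute and a tool call to move; the robot and the scene stay as the last step left them, time stands still between calls to the robot, and variables do not carry over. Pictures are saved under pics/ and viewed, and the job is handed in when it is done.

Besides the shell and the picture viewer there is one more tool, called after ">>>" as name(argument=value, ...), one argument or row to a line, values as JSON. drive_tool: Moves the arm, as the interface text tells. Shifts and turns lie within -1 to 1; 1 stands for 2.5 cm of shift or 6 degrees of turn. Its arguments: {"type":"object","properties":{"plan":{"type":"array","items":{"type":"array","items":{"type":"array","items":{"type":"number","minimum":-1,"maximum":1}}}},"grip":{"type":"number"},"force":{"type":"number"}},"required":["plan"]}

```bash
mkdir -p pics; ls
python3 - <<'E'
from rig import robot,camera,camera_model
import cv2
for n in("side","top"):
    cv2.imwrite(f"pics/{n}0.png",cv2.cvtColor(camera(n),cv2.COLOR_RGB2BGR))
    m=camera_model(n);print(n,m)
print(robot.get_obs())
E
```

```text
pics
side {'K': array([[462.17807241,   0.        , 259.90339798],
       [  0.        , 462.17807241, 194.06205299],
       [  0.        ,   0.        ,   1.        ]]), 'k1': -0.02188341672350454, 'world_to_cam': array([[-0.94879616, -0.31588697,  0.00112762,  0.53373578],
       [ 0.16985009, -0.50714443,  0.84495886, -0.20724049],
       [-0.26633962,  0.80188525,  0.53483012, -0.92189843],
       [ 0.        ,  0.        ,  0.        ,  1.        ]])}
top {'K': array([[362.63720622,   0.        , 248.34554508],
       [  0.        , 362.63720622, 195.15093152],
       [  0.        ,   0.        ,   1.        ]]), 'k1': -0.032772741911502076, 'world_to_cam': array([[-2.78682306e-04, -9.99960574e-01, -8.87537573e-03,
        -1.91678961e-02],
       [ 9.82122485e-01, -1.94441500e-03,  1.88232952e-01,
        -5.87627438e-01],
       [-1.88242788e-01, -8.66424887e-03,  9.82084306e-01,
        -8.27081158e-01],
       [ 0.00000000e+00,  0.00000000e+00,  0.00000000e+00,
         1.00000000e+00]])}
{'time': 0.1, 'q': array([-1.28051127e+00,  5.28365394e-01,  1.43375194e+00,  1.32912793e-06,
        1.18138858e+00, -1.78516719e-01]), 'joint_velocities': array([-0.00017763, -0.00174469, -0.0024382 ,  0.00013455, -0.00049486,
       -0.00069926]), 'joint_torque': array([-8.50199085e-04, -4.40988350e+01, -1.77149230e+01,  6.34048996e-02,
        5.33827522e-02, -5.54975406e-05]), 'position': array([ 0.2823158 , -0.55726791,  0.40388101]), 'tool_rot': array([ 9.72653279e-01,  2.32259947e-01, -5.28191818e-05, -9.55173443e-04]), 'ft_force': array([0.10744078, 1.05382664, 0.1023176 ]), 'moment': array([-0.01108104, -0.00026992, -0.03235   ]), 'grip_width': 0.08672714585404952}
```

View pics/side0.png

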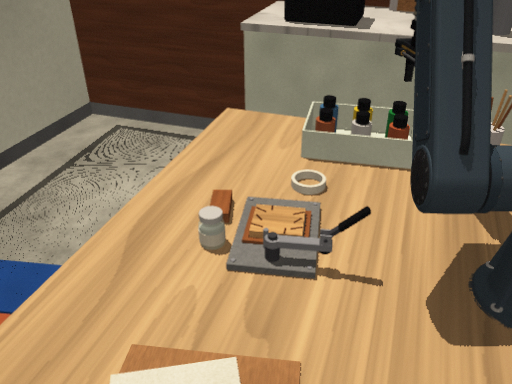

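View pics/top0.png

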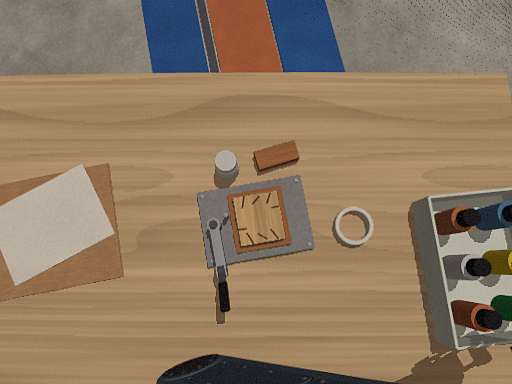

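```bash
cat > h.py <<'E'
import numpy as np,cv2
from rig import robot,camera,camera_model
def ray(n,uv):
    m=camera_model(n);d=np.array([m['k1'],0,0,0,0.])
    p=cv2.undistortPoints(np.array([[uv]],float),m['K'],d)[0,0]
    T=m['world_to_cam'];R=T[:3,:3]
    return -R.T@T[:3,3], R.T@np.array([p[0],-p[1],-1])
def pl(n,uv,z):
    o,d=ray(n,uv);return o+d*(z-o[2])/d[2]
def proj(n,P):
    m=camera_model(n);T=m['world_to_cam'];c=T[:3,:3]@np.asarray(P)+T[:3,3]
    s=np.array([c[0],-c[1]])/-c[2];s*=1+m['k1']*(s@s)
    return m['K'][:2,:2]@s+m['K'][:2,2]
def snap(name,tag,crop=None,k=1):
    im=cv2.cvtColor(camera(name),cv2.COLOR_RGB2BGR);cv2.imwrite(f"pics/{tag}_raw.png",im)
    if crop: x0,y0,x1,y1=crop;im=cv2.resize(im[y0:y1,x0:x1],None,fx=k,fy=k,interpolation=cv2.INTER_CUBIC)
    cv2.imwrite(f"pics/{tag}.png",im);return im
E
python3 - <<'E'
import cv2
im=cv2.imread("pics/top0.png")[150:320,190:330];cv2.imwrite("pics/topz.png",cv2.resize(im,None,fx=3.5,fy=3.5,interpolation=cv2.INTER_CUBIC))
im=cv2.imread("pics/side0.png")[180:300,190:390];cv2.imwrite("pics/sidez.png",cv2.resize(im,None,fx=4,fy=4,interpolation=cv2.INTER_CUBIC))
E
```

```text
(no output)
```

View pics/topz.png

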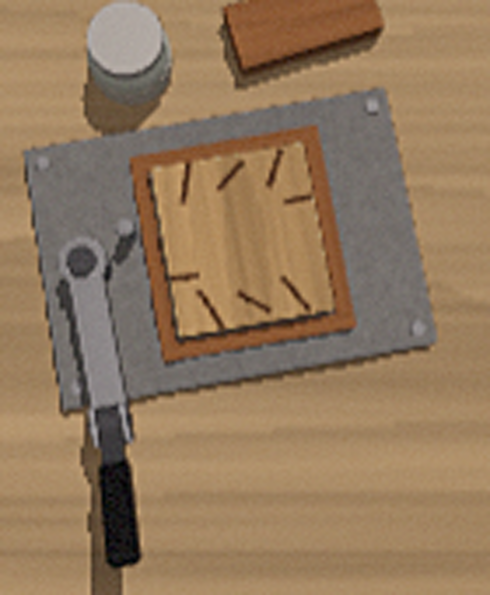

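View pics/sidez.png

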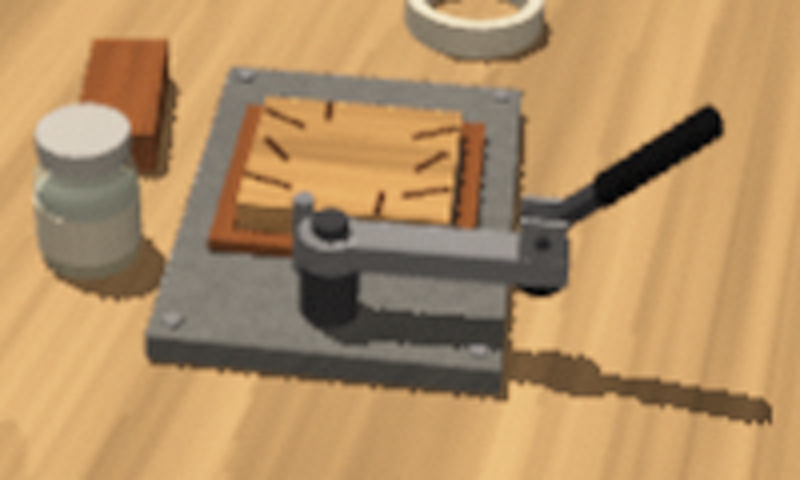

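```bash
cat > meas.py <<'E'
from h import *
t=lambda x,y:((x+.5)/3.5-.5+190,(y+.5)/3.5-.5+150)
s=lambda x,y:((x+.5)/4-.5+190,(y+.5)/4-.5+180)
c=[pl("top",t(*p),z)[:2] for p,z in(((25,152),.018),((385,88),.018),((437,345),.018),((62,412),.018))]
c=np.array(c);print(c)
# board coords: TL(+95,+135) TR(95,-135) BR(-95,-135) BL(-95,135)
L=np.array([[.095,.135],[.095,-.135],[-.095,-.135],[-.095,.135]])
M,_=cv2.estimateAffinePartial2D(L.astype(np.float32),c.astype(np.float32),method=cv2.LMEDS)
A=(c-c.mean(0)).T@L;ang=np.arctan2(A[1,0]-A[0,1],A[0,0]+A[1,1]);o=c.mean(0)
R=np.array([[np.cos(ang),-np.sin(ang)],[np.sin(ang),np.cos(ang)]])
print("yaw",np.degrees(ang),"o",o,"resid mm",(c-(o+L@R.T))*1e3)
w=lambda x,y:o+R@np.array([x,y])
print("pivot",w(0,.1),"nut seen top",pl("top",t(81,262),.080),"side",pl("side",s(331,222),.080))
print("pin",w(.0185,.068),"seen",pl("top",t(125,227),.068),pl("side",s(303,200),.068))
print("tip")
o1,d1=ray("top",t(122,558));o2,d2=ray("side",s(712,122))
k=np.linalg.lstsq(np.c_[d1,-d2],o2-o1,rcond=None)[0];a=o1+d1*k[0];b=o2+d2*k[1];print(a,b)
tip=(a+b)/2;P=w(0,.1);v=tip[:2]-P;print("dist",np.linalg.norm(v),"dir",np.degrees(np.arctan2(v[1],v[0])),"strap",np.arctan2(v[1],v[0])-ang-2.967+2*np.pi)
th0=ang+2.967
print("home dir",np.degrees(ang-np.pi/2))
for n,p in(("jar",pl("top",t(123,40),.085)),("off",pl("top",t(303,30),.03)),):print(n,p)
print("tape",pl("top",(354,226),.025))
E
python3 meas.py
```

```text
[[ 0.6004908   0.11188749]
 [ 0.64779562 -0.15117378]
 [ 0.46098602 -0.18295496]
 [ 0.41465879  0.08112124]]
yaw 9.891572146039717 o [ 0.53098281 -0.03528   ] resid mm [[-0.88892748 -2.1451806 ]
 [ 0.03416068  0.77989773]
 [ 0.40013129  1.63771664]
 [ 0.45463552 -0.27243377]]
pivot [0.51380439 0.06323346] nut seen top [0.51338842 0.06295411 0.08      ] side [0.51344961 0.06541944 0.08      ]
pin [0.53752648 0.03488716] seen [0.53852029 0.03473461 0.068     ] [0.5379917  0.03651029 0.068     ]
tip
[0.33228909 0.02781525 0.15798555] [0.33131798 0.02770206 0.15809056]
dist 0.18542592573415667 dir -168.97045153100603 strap 0.1944540872350835
home dir -80.1084278539603
jar [0.66530823 0.03638545 0.085     ]
off [ 0.68852664 -0.09086488  0.03      ]
tape [ 0.51503893 -0.28169378  0.025     ]
```

>>> drive_tool(
  plan=[
    [[0.6,1,0,0,0,-0.35],[0.6,1,0,0,0,-0.35],[0.6,1,0,0,0,-0.35],[0.6,1,0,0,0,-0.35],[0.6,1,0,0,0,-0.35],[0.6,1,0,0,0,-0.35],[0.6,1,0,0,0,-0.35],[0.6,1,0,0,0,-0.35]],
  ],
  grip=1,
  force=20,
)

```text
time: 1.1
position: [0.4027, -0.3565, 0.4044]
tool_rot: [0.996, 0.087, -0.0, -0.0]
ft_force: [0.0, -1.4, -0.6]
grip_width: 0.0149
```

>>> drive_tool(
  plan=[
    [[0.2,1,0,0,0,0],[0.2,1,0,0,0,0],[0.2,1,0,0,0,0],[0.2,1,0,0,0,0],[0.2,1,0,0,0,0],[0.2,1,0,0,0,0],[0.2,1,0,0,0,0],[0.2,1,0,0,0,0]],
  ],
)

```text
time: 2.1
position: [0.442, -0.1564, 0.4046]
tool_rot: [0.996, 0.088, -0.0, -0.0]
ft_force: [0.1, -0.8, -0.3]
grip_width: 0.0005
```

>>> drive_tool(
  plan=[
    [[0,1,0,0,0,0],[0,1,0,0,0,0],[0,1,0,0,0,0],[0,1,0,0,0,0],[0,1,0,0,0,0],[0,1,0,0,0,0],[0,1,0,0,0,0],[0,1,0,0,0,0]],
  ],
)

```text
time: 3.1
position: [0.4417, 0.0434, 0.4046]
tool_rot: [0.996, 0.088, -0.0, 0.0]
ft_force: [-0.1, -1.1, -0.9]
grip_width: 0.0003
```

>>> drive_tool(
  plan=[
    [[0.1,1,0,0,0,0],[0.1,1,0,0,0,0],[0,0.2,0,0,0,0],[0,0,-1,0,0,0],[0,0,-1,0,0,0],[0,0,-1,0,0,0],[0,0,-1,0,0,0],[0,0,0,0,0,0]],
  ],
)

```text
time: 4.1
position: [0.4466, 0.0969, 0.3035]
tool_rot: [0.996, 0.088, -0.002, -0.0]
ft_force: [-0.5, 1.0, -0.2]
grip_width: 0.0003
```

```bash
python3 -c "
from h import *
snap('side','side1',(150,80,430,300),2.7)
print(robot.get_obs()['position'])"
```

```text
[0.44710174 0.09697525 0.30440609]
```

View pics/side1.png

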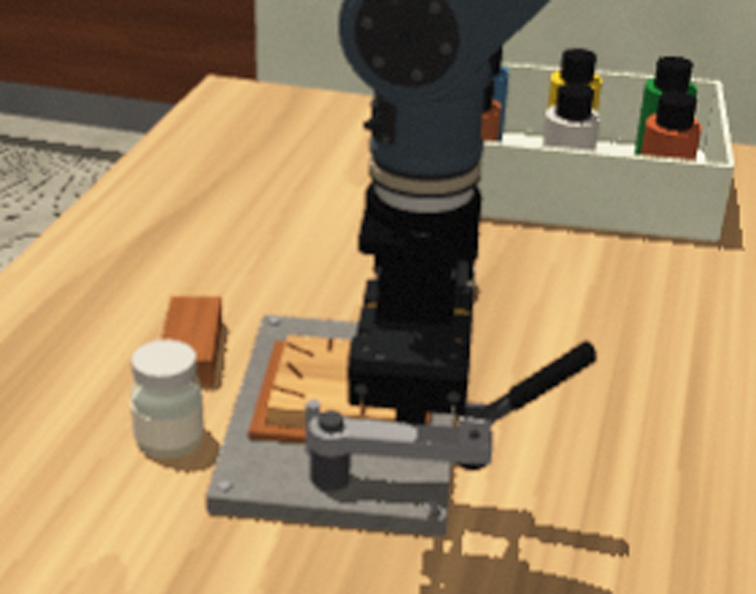

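```bash
python3 -c "
from h import *
p=robot.get_obs()['position'];q=p-[0,0,.182]
print(q,(proj('side',q)-[150,80])*2.7,(proj('side',p)-[150,80])*2.7)
import numpy as np
snap('top','top1',(150,130,350,330),3)"
```

```text
[0.44710174 0.09697525 0.12240609] [406.55831552 415.03590812] [420.22295899 188.39139457]
```

View pics/top1.png

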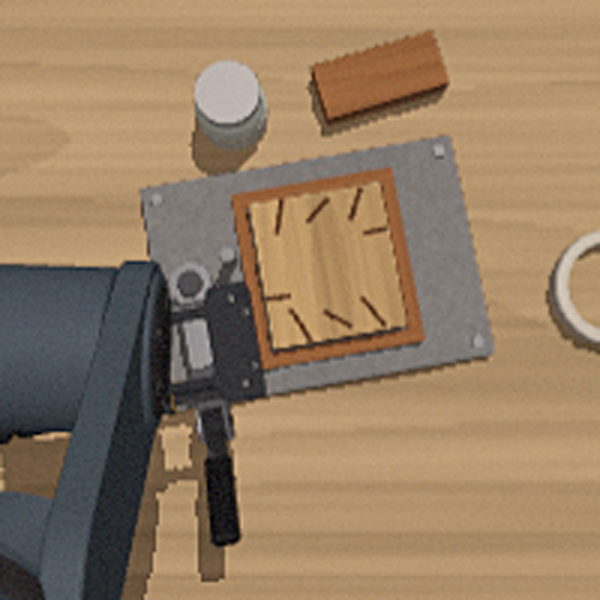

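>>> drive_tool(
  plan=[
    [[0,0,-1,0,0,0],[0,0,-1,0,0,0],[0,0,-0.8,0,0,0],[0,0,0,0,0,0]],
  ],
)

```text
time: 4.7
position: [0.4476, 0.0973, 0.2348]
tool_rot: [0.996, 0.088, -0.0, 0.0]
ft_force: [-0.1, -0.2, 0.5]
grip_width: 0.0003
```

```bash
python3 -c "
from h import *
P=np.array([.5138,.0637])
def C(f,d):
    f=np.radians(f);u=np.array([np.cos(f),np.sin(f)]);n=np.array([-u[1],u[0]]);return P+.06*u-d*n
o=robot.get_obs();print(o['position'],o['ft_force'],o['tool_rot'])
W=[C(-169,.036),C(-169,.027)]+[C(f,.027) for f in np.arange(-165,-79,5)]
p=o['position'][:2]
for w in W: print(w.round(4),((w-p)/.025).round(2));p=w
"
```

```text
[0.4475553  0.0973157  0.23480761] [-0.13411388 -0.24481781  0.52769539] [ 9.96147813e-01  8.76894095e-02 -3.19469010e-04  3.91663855e-07]
[0.448  0.0876] [ 0.02 -0.39]
[0.4498 0.0788] [ 0.07 -0.35]
[0.4489 0.0743] [-0.04 -0.18]
[0.4482 0.0686] [-0.03 -0.23]
[0.448  0.0628] [-0.01 -0.23]
[0.4483 0.0571] [ 0.01 -0.23]
[0.4492 0.0514] [ 0.03 -0.23]
[0.4505 0.0458] [ 0.05 -0.22]
[0.4523 0.0404] [ 0.07 -0.22]
[0.4545 0.0351] [ 0.09 -0.21]
[0.4573 0.03  ] [ 0.11 -0.2 ]
[0.4604 0.0252] [ 0.13 -0.19]
[0.464  0.0207] [ 0.14 -0.18]
[0.4679 0.0166] [ 0.16 -0.17]
[0.4722 0.0127] [ 0.17 -0.15]
[0.4768 0.0093] [ 0.18 -0.14]
[0.4817 0.0063] [ 0.2  -0.12]
[0.4868 0.0037] [ 0.21 -0.1 ]
[0.4921 0.0016] [ 0.21 -0.08]
[ 4.976e-01 -1.000e-04] [ 0.22 -0.07]
```

>>> drive_tool(
  plan=[
    [[0.02,-0.39,0,0,0,0],[0.07,-0.35,0,0,0,0],[-0.04,-0.18,0,0,0,0.6],[-0.03,-0.23,0,0,0,0.83],[-0.01,-0.23,0,0,0,0.83],[0.01,-0.23,0,0,0,0.83],[0.03,-0.23,0,0,0,0.83],[0.05,-0.22,0,0,0,0.83]],
  ],
)

```text
time: 5.7
position: [0.4501, 0.0455, 0.2356]
tool_rot: [0.944, 0.331, 0.001, 0.0]
ft_force: [0.8, 2.9, 0.5]
grip_width: 0.0006
```

```bash
python3 -c "
from h import *
snap('side','side2',(150,80,430,300),2.7)
snap('top','top2',(150,130,350,330),3)"
```

```text
(no output)
```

View pics/side2.png

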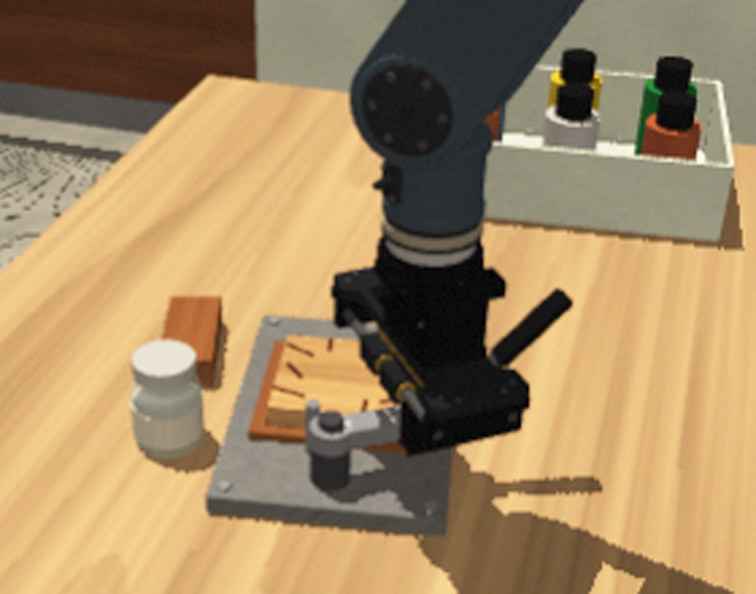

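View pics/top2.png

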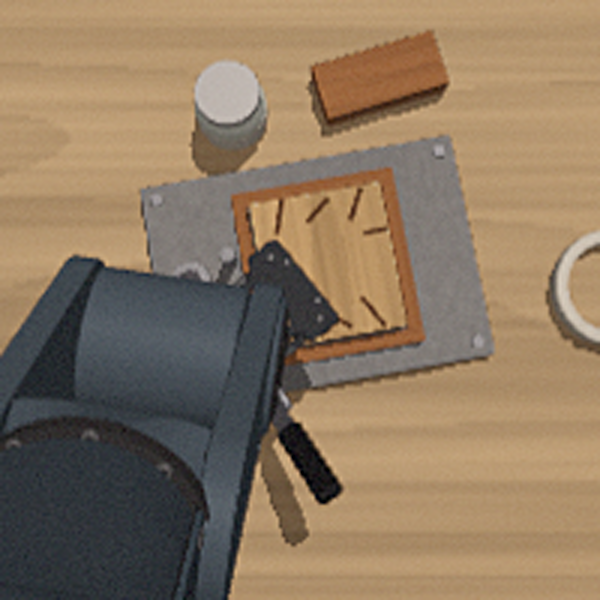

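>>> drive_tool(
  plan=[
    [[0.07,-0.22,0,0,0,0.83],[0.09,-0.21,0,0,0,0.83],[0.11,-0.2,0,0,0,0.83],[0.13,-0.19,0,0,0,0.83],[0.14,-0.18,0,0,0,0.83],[0.16,-0.17,0,0,0,0.83],[0.17,-0.15,0,0,0,0.83],[0.18,-0.14,0,0,0,0.83]],
  ],
)

```text
time: 6.8
position: [0.4747, 0.0093, 0.235]
tool_rot: [0.775, 0.632, -0.002, -0.002]
ft_force: [-2.9, 0.3, 0.7]
grip_width: 0.0007
```

>>> drive_tool(
  plan=[
    [[0.2,-0.12,0,0,0,0.83],[0.21,-0.1,0,0,0,0.83],[0.21,-0.08,0,0,0,0.6],[0.1,-0.03,0,0,0,0.3],[0,0,0,0,0,0]],
  ],
)

```text
time: 7.42
position: [0.4939, 0.001, 0.2348]
tool_rot: [0.684, 0.729, -0.0, -0.0]
ft_force: [-1.6, -1.7, 0.2]
grip_width: 0.0005
```

```bash
python3 -c "
from h import *
snap('side','side3',(150,80,430,300),2.7)
snap('top','top3',(150,130,350,330),3)"
```

```text
(no output)
```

View pics/side3.png

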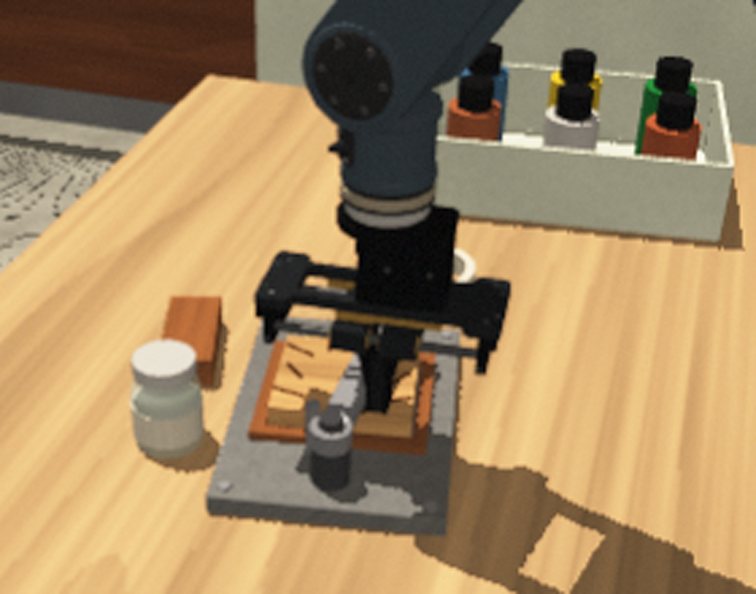

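View pics/top3.png

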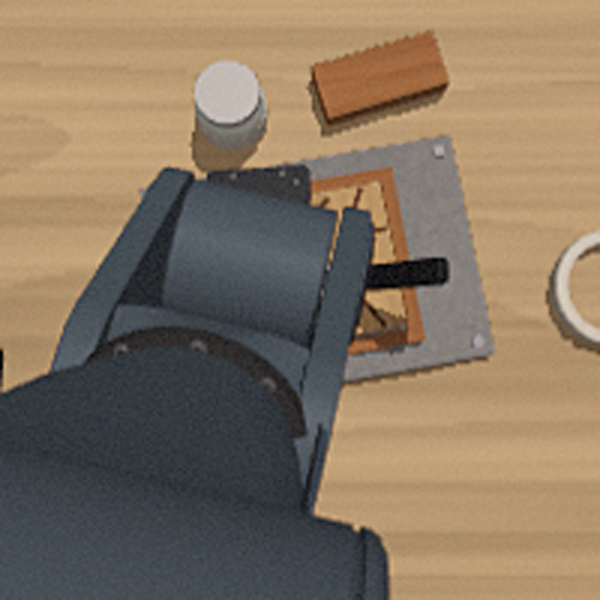

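>>> drive_tool(
  plan=[
    [[0.1,-0.02,0,0,0,0],[0.1,-0.01,0,0,0,0],[0,0,0,0,0,0]],
  ],
)

```text
time: 7.9
position: [0.4995, 0.0004, 0.2348]
tool_rot: [0.683, 0.73, 0.0, 0.0]
ft_force: [-1.7, -1.9, 0.4]
grip_width: 0.0004
```

>>> drive_tool(
  plan=[
    [[0.08,0.01,0,0,0,0],[0,0,0,0,0,0]],
  ],
)

```text
time: 8.15
position: [0.5011, 0.0007, 0.2347]
tool_rot: [0.683, 0.73, -0.0, -0.0]
ft_force: [-3.7, -2.9, 0.3]
grip_width: 0.0006
```

>>> drive_tool(
  plan=[
    [[0.08,0.01,0,0,0,0],[0,0,0,0,0,0]],
  ],
)

```text
time: 8.4
position: [0.5031, 0.0009, 0.2346]
tool_rot: [0.683, 0.73, -0.0, -0.0]
ft_force: [-3.7, -3.4, -0.5]
grip_width: 0.0004
```

>>> drive_tool(
  plan=[
    [[0.1,0.01,0,0,0,0],[0,0,0,0,0,0]],
  ],
)

```text
time: 8.65
position: [0.5048, 0.0011, 0.2346]
tool_rot: [0.683, 0.73, -0.001, -0.001]
ft_force: [-5.8, -4.9, 2.0]
grip_width: 0.0004
```

>>> drive_tool(
  plan=[
    [[0.1,0.01,0,0,0,0],[0,0,0,0,0,0]],
  ],
)

```text
time: 8.9
position: [0.5058, 0.0012, 0.2345]
tool_rot: [0.683, 0.731, -0.003, -0.003]
ft_force: [-9.5, -7.5, 4.7]
grip_width: 0.0001
```

```bash
python3 -c "
from h import *
snap('side','side4',(220,170,350,290),6)
snap('top','top4',(150,130,350,330),3)"
```

```text
(no output)
```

View pics/side4.png

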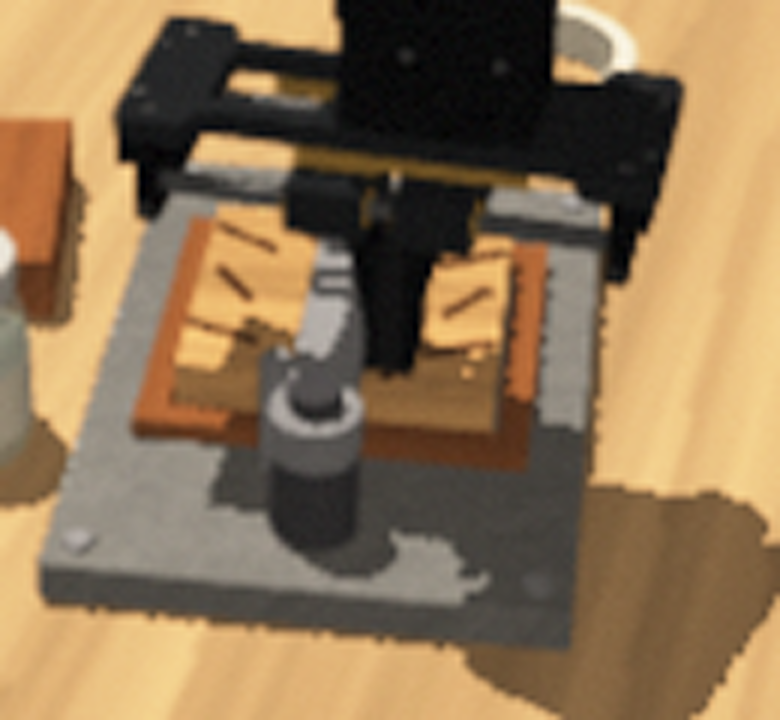

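View pics/top4.png

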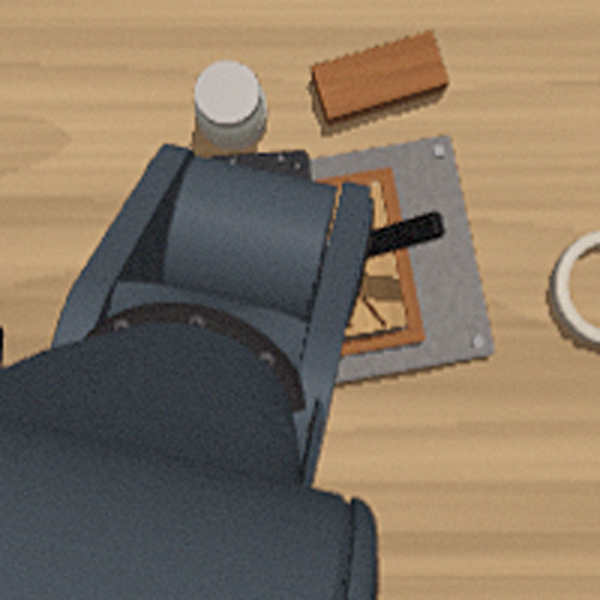

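```bash
python3 -c "
from h import *
P=np.array([.5138,.0637])
for f in(-84,-82,-80.1,-78):
    r=np.radians(f);print(f,[(proj('top',[P[0]+k*np.cos(r),P[1]+k*np.sin(r),z])-[150,130])*3 for k,z in((.184,.158),(.150,.124))])
im=cv2.imread('pics/top4_raw.png')[195:225,270:305]
m=(im.max(2)<60).astype(np.uint8)
n,l,s,c=cv2.connectedComponentsWithStats(m);print(s,(c+[270,195]))
print(robot.get_obs()['ft_force'])
"
```

```text
-84 [array([433.99813244, 243.59835807]), array([383.01638085, 255.09887886])]
-82 [array([432.68120844, 234.71408009]), array([382.04744757, 248.13560259])]
-80.1 [array([431.14520107, 226.33954422]), array([380.90313103, 241.56751769])]
-78 [array([429.12803723, 217.16856588]), array([379.38706237, 234.36993752])]
[[  0   0  35  30 823]
 [  1   6  27  16 219]
 [  3   9   1   1   1]
 [  0  23   1   7   7]] [[287.88821385 209.87727825]
 [284.26940639 207.73972603]
 [273.         204.        ]
 [270.         221.        ]]
[-9.8482388  -7.00173361  3.89922573]
```

>>> drive_tool(
  plan=[
    [[0.1,0.02,0,0,0,0],[0,0,0,0,0,0]],
  ],
)

```text
time: 9.25
position: [0.5068, 0.0014, 0.2344]
tool_rot: [0.682, 0.731, -0.005, -0.005]
ft_force: [-13.5, -9.9, 8.0]
grip_width: 0.0005
```

>>> drive_tool(
  plan=[
    [[-0.5,-0.1,0,0,0,0],[-0.5,-0.1,0,0,0,0],[0,0,1,0,0,0],[0,0,1,0,0,0],[0,0,1,0,0,0],[0,0,1,0,0,0],[0,0,1,0,0,0],[0,0,1,0,0,0]],
  ],
)

```text
time: 10.25
position: [0.4858, -0.0028, 0.3858]
tool_rot: [0.684, 0.73, 0.001, 0.001]
ft_force: [0.6, -0.2, 0.0]
grip_width: 0.0004
```

```bash
python3 -c "
from h import *
print(robot.get_obs())
snap('side','side5',(190,130,370,290),4.4)
snap('top','top5',(150,130,350,330),3)"
```

```text
{'time': 10.25, 'q': array([-2.36542506e-01,  3.68389812e-01,  1.79607746e+00,  1.08913793e-03,
        9.74743506e-01, -3.02745835e-01]), 'joint_velocities': array([-0.00174569, -0.30904361, -0.21619987, -0.00109871,  0.52382233,
        0.00102069]), 'joint_torque': array([ 8.66019283e-02, -3.22964323e+01, -1.38992321e+01,  5.41461166e-02,
       -2.45625079e-01, -6.60434598e-04]), 'position': array([ 0.4857594 , -0.00280113,  0.38579193]), 'tool_rot': array([0.68353951, 0.7299124 , 0.00097972, 0.00081358]), 'ft_force': array([ 0.61748895, -0.15161874,  0.04915677]), 'moment': array([ 0.01455942, -0.13846218,  0.00429152]), 'grip_width': 0.00038619543685765724}
```

View pics/side5.png

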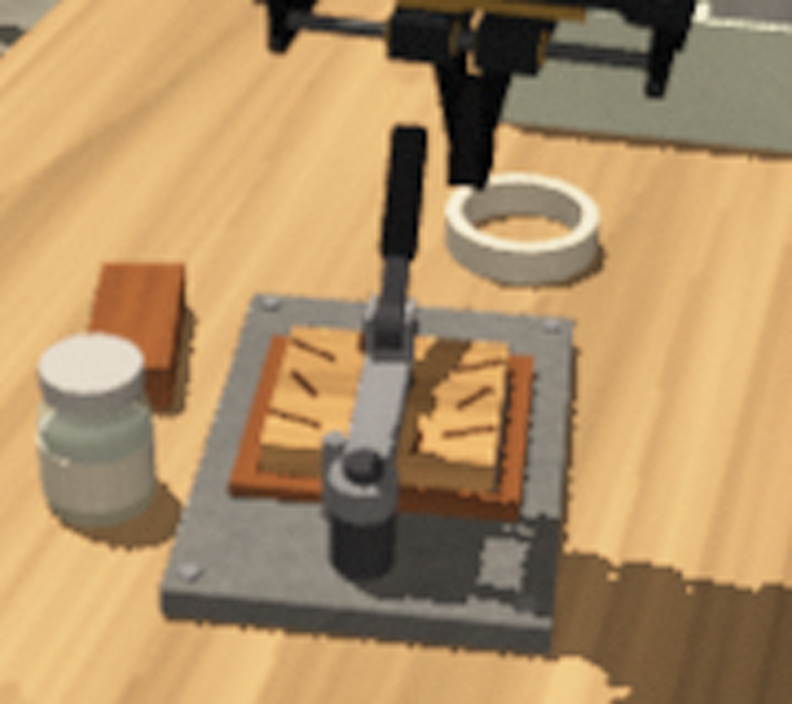

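View pics/top5.png

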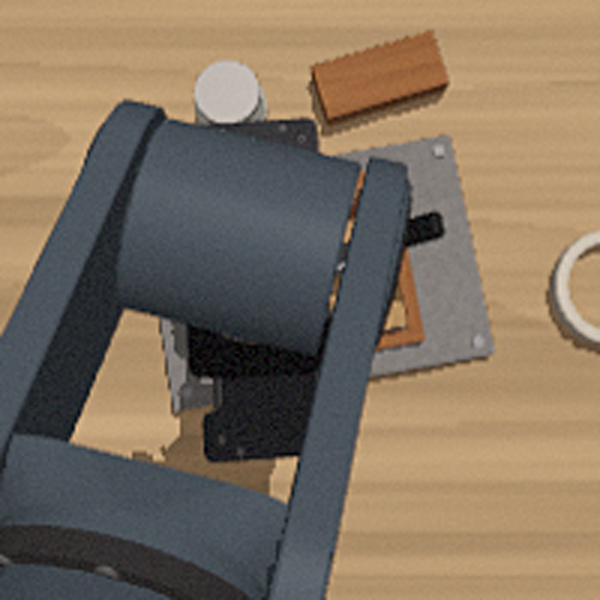

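>>> drive_tool(
  plan=[
    [[0.55,-0.8,0,0,0,0],[0.55,-0.8,0,0,0,0],[0.55,-0.8,0,0,0,0],[0.5,-0.85,0,0,0,0],[0,0,0,0,0,0],[0,0,-0.9,0,0,0],[0,0,-0.9,0,0,0],[0,0,0,0,0,0]],
  ],
)

```text
time: 11.35
position: [0.5384, -0.0838, 0.338]
tool_rot: [0.684, 0.73, -0.001, -0.003]
ft_force: [-0.2, -0.2, 0.4]
grip_width: 0.0004
```

```bash
python3 -c "
from h import *
P=np.array([.5138,.0637]);o=robot.get_obs();p=o['position'];r=np.radians(-80.1)
u=np.array([np.cos(r),np.sin(r)]);print(p,o['ft_force'],'along',(p[:2]-P)@u,'off',u[0]*(p[1]-P[1])-u[1]*(p[0]-P[0]))
snap('side','side6',(190,130,370,290),4.4)"
```

```text
[ 0.53841809 -0.08384626  0.33798194] [-0.2315944  -0.1761717   0.36347839] along 0.14958176120865493 off -0.0011159874173688432
```

View pics/side6.png

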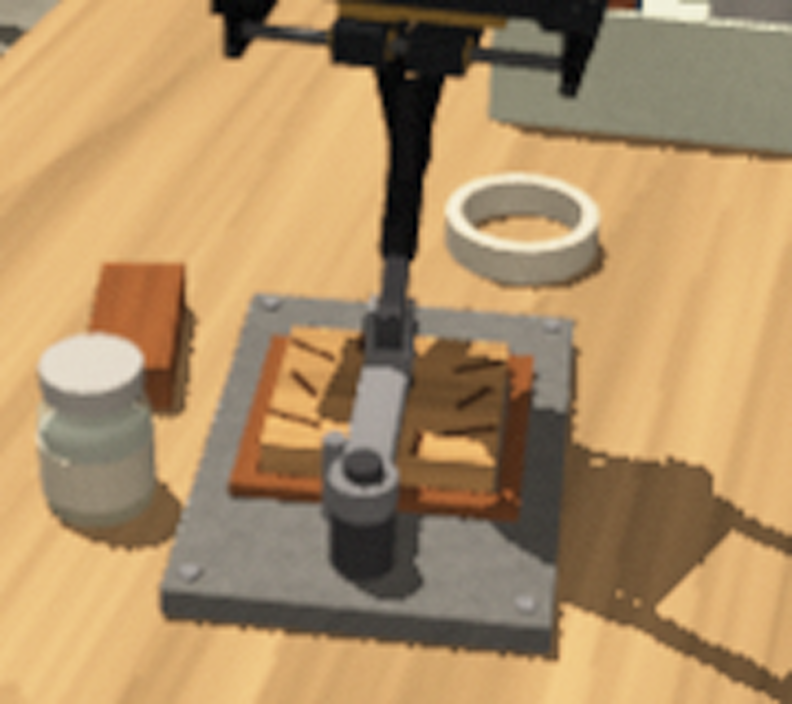

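>>> drive_tool(
  plan=[
    [[0.02,0,-0.3,0,0,0],[0.02,0,-0.3,0,0,0],[0.02,-0.14,-0.2,0,0,0],[0.03,-0.14,-0.2,0,0,0],[0.02,-0.14,-0.2,0,0,0],[0.02,-0.1,-0.23,0,0,0],[0.02,-0.1,-0.23,0,0,0]],
  ],
)

```text
time: 12.28
position: [0.5434, -0.1003, 0.2981]
tool_rot: [0.684, 0.73, 0.0, 0.001]
ft_force: [-0.1, -1.2, 4.4]
grip_width: 0.0006
```

```bash
python3 -c "
from h import *
P=np.array([.5138,.0637]);o=robot.get_obs();p=o['position'];r=np.radians(-80.1)
u=np.array([np.cos(r),np.sin(r)]);print(p,o['ft_force'],'along',(p[:2]-P)@u,'off',u[0]*(p[1]-P[1])-u[1]*(p[0]-P[0]))
snap('side','side7',(190,130,370,290),4.4)"
```

```text
[ 0.54344129 -0.10025858  0.29808466] [-0.06465036 -1.16651731  4.41265379] along 0.16661332099500178 off 0.0010106561002481453
```

View pics/side7.png

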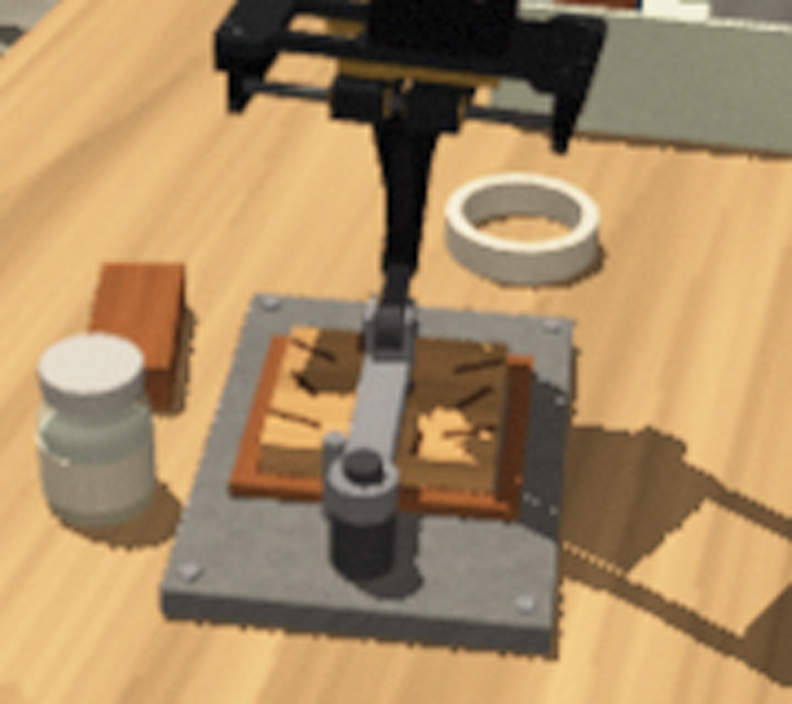

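>>> drive_tool(
  plan=[
    [[0,-0.06,-0.22,0,0,0],[0,-0.05,-0.22,0,0,0],[0,-0.03,-0.22,0,0,0],[0,0,-0.2,0,0,0],[0,0,-0.15,0,0,0],[0,0,0,0,0,0]],
  ],
)

```text
time: 13.08
position: [0.5433, -0.1035, 0.2728]
tool_rot: [0.684, 0.73, -0.0, 0.0]
ft_force: [1.6, -3.4, 2.9]
grip_width: 0.0004
```

>>> drive_tool(
  plan=[
    [[0,0,-0.1,0,0,0],[0,0,-0.1,0,0,0],[0,0,0,0,0,0]],
  ],
)

```text
time: 13.45
position: [0.5432, -0.1034, 0.272]
tool_rot: [0.683, 0.73, 0.0, 0.001]
ft_force: [-5.6, -1.6, 30.8]
grip_width: 0.0004
```

>>> drive_tool(
  plan=[
    [[0,0,0.5,0,0,0],[0,0,1,0,0,0],[0,0,1,0,0,0],[0,0,1,0,0,0],[0,0,1,0,0,0],[-0.5,-1,0.5,0,0,0],[-0.5,-1,0,0,0,0],[-0.5,-1,0,0,0,0]],
  ],
)

```text
time: 14.45
position: [0.5045, -0.1779, 0.3919]
tool_rot: [0.683, 0.73, -0.0, -0.002]
ft_force: [-0.2, 0.2, -0.1]
grip_width: 0.0002
```

>>> drive_tool(
  plan=[
    [[-0.5,-1,0,0,0,0],[-0.5,-1,0,0,0,0],[-0.5,-1,0,0,0,0],[-0.2,-1,0,0,0,0],[0,-1,0,0,0,0],[0,-1,0,0,0,0],[0,-1,0,0,0,0],[0,0,0,0,0,0]],
  ],
)

```text
time: 15.45
position: [0.4633, -0.3554, 0.3928]
tool_rot: [0.684, 0.729, -0.0, 0.0]
ft_force: [-0.7, -0.1, -0.5]
grip_width: 0.0004
```

```bash
python3 -c "
from h import *
print(robot.get_obs()['position'],robot.get_obs()['ft_force'])
snap('side','side8',(190,130,370,290),4.4)
snap('top','top8',(170,130,390,300),3.5)
P=np.array([.5138,.0637]);r=np.radians(-80.1)
T=[*(P+.22*np.array([np.cos(r),np.sin(r)])),.084]
print('expected tip side',(proj('side',T)-[190,130])*4.4,'top',(proj('top',T)-[170,130])*3.5)"
```

```text
[ 0.46329917 -0.35544821  0.39283179] [-0.74831079 -0.12721533 -0.48313434]
expected tip side [411.83488807 219.740941  ] top [473.2441066  272.57401692]
```

View pics/side8.png

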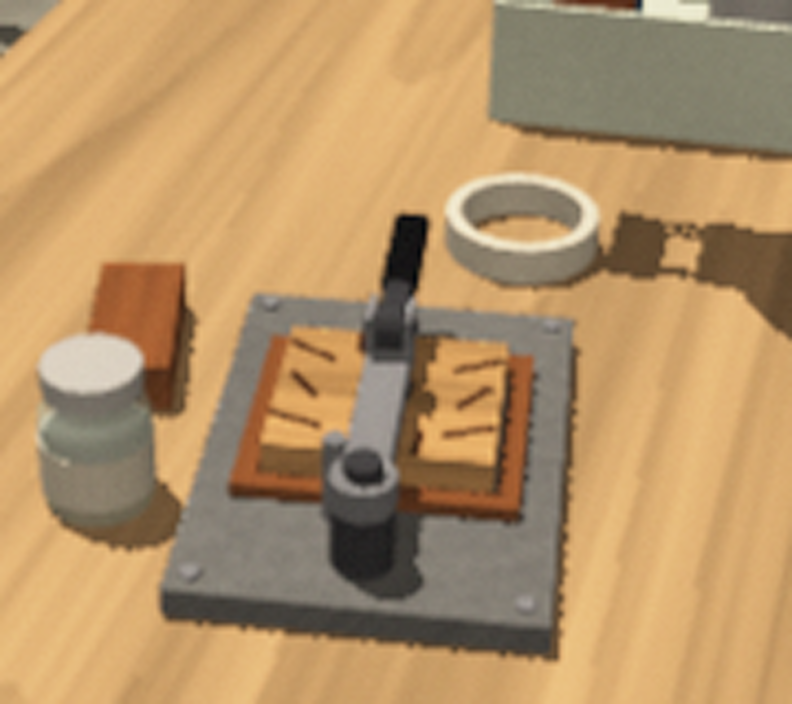

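View pics/top8.png

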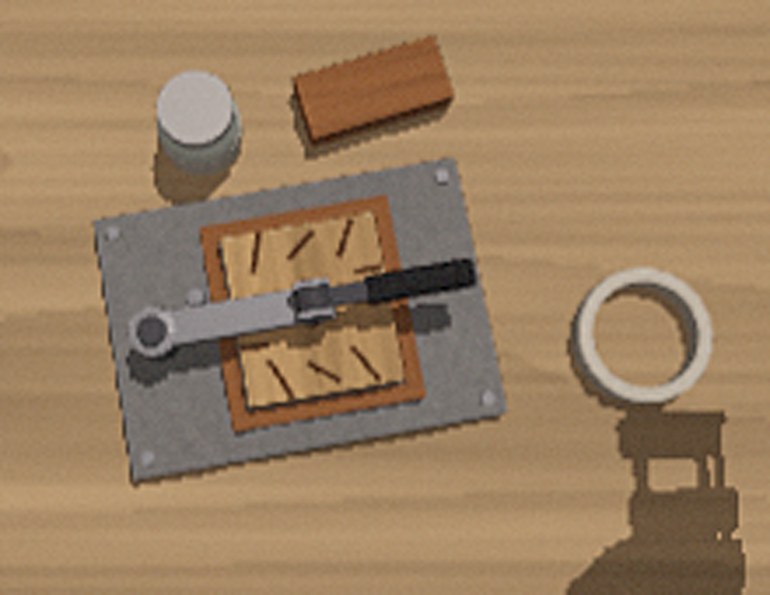

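```bash
python3 -c "
from rig import robot
print(robot.hand_in())"
```

```text
the job is handed in; nothing more can be done
None
```

The block is clamped and the job is handed in, at about 15.5 s on the robot's clock. With the gripper shut, I pushed the strap round to its stop pin with the outside of a finger, then pressed the lever fully down with the fingertips. Nothing was grasped.

- **Strap:** at the end of the swing the push force rose from about 4 N to 17 N while the finger moved under 4 mm. The pictures put the strap within about half a degree of its home direction, against the pin.
- **Lever:** the fingertips stopped 90 mm above the table with 31 N on them, which is the handle's fully-down height. In the last pictures the handle's end lies within 1 or 2 pixels of where it should be in both views.
- **Surroundings:** the block is in its nest and the jar, tape roll and offcut look unmoved by eye. The arm finished well clear, with no contact force.

None of the checks failed. The finger had to travel about 8 mm further than I had worked out before the strap met its stop, probably because the shut fingers are narrower than I assumed.

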